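# Lock a push-fit air plug into a manifold

## Robot

A 7-joint arm with a two-finger parallel gripper is mounted at the origin on a cart in front of the work surface, level with it; the furniture and walls round the work are solid. World frame = base frame: x ahead of the robot, y to its left, z up, the work surface at z = 0. Lengths are in m, angles in rad, forces in N, time in s.
With the tool pointing down it reaches from about 0.35 to 0.9 m from the base axis. Payload 8.1 kg.
Tool frame: the origin (TCP) lies at the very end of the fingers, on their centre line; the grasp point (between the pads) lies 19 mm behind it (grasp_offset is the distance from the TCP to the grasp point, in m); z points along the fingers, y is the line along which they close (so a half turn about z gives the same grasp; the last joint's range is limited). The gripper opens to 92 mm and grips with 3 to 60 N. Pads are 19 mm wide; open, the fingers measure 130 mm over their backs; the gripper's body (75 mm by 190 mm) begins 47 mm behind the grasp point.
Start: joints at [-1.309, 0.434, 0.025, 1.573, -0.012, 1.134, -0.075], TCP at [0.223, 0.584, 0.227] pointing down, gripper open.
Joint ranges: [-2.62, 2.62], [-0.44, 2.09], [-1.27, 1.32], [0.08, 2.57], [-1.32, 4.46], [0.12, 2], [-2.74, 2.74]. Speed limits (rad/s): [2.22, 2.22, 3.01, 3.01, 3.14, 3.14, 3.14].

## Interface

Orientations are given as a rotation vector (axis times angle).
In Python, from cell import observe, get_image, camera_params, sign_off, silhouettes, grasp_offset gives the robot as it stands. The module is installed in compiled form; this text tells all that it offers.
- The arm moves only by the tool jog_arm, never from a script. Its argument "motion" is a list that holds one entry, the list of rows, each a list of 7 numbers: the shift along the tool's x, y, z in m, then the turn, a rotation vector about the tool's x, y, z in rad, then the closure, from -1 (fully open) to 1 (shut), so that 0 is half open. In form: [[[dx, dy, dz, wx, wy, wz, hand], ...]]. A call has 1 to 10 rows; each row is the pose to reach, as a shift and turn from the pose commanded when the call began, along the tool's axes at that moment; what a row does not reach only later rows make up. A row lasts 1/12 s, in which the tool goes at most 41.7 mm and 7.16 degrees, less where a joint would pass 70% of its speed; a pose out of reach is approached as far as the arm can. A call with a gripper value outside its range is refused whole. The fingers move at their own pace and stop on an object; "force" is the grip in N (left out, the last holds). Time passes only in rows, so rows that repeat a pose let the fingers close. It gives the time, the measured TCP pose, the force, the opening and the grip force at its end, in the units of the state.
- observe(): the state, without advancing time (a new reading comes with each control period).
- get_image(name): name is "scene" or "top" or "wrist"; returns the picture (384x512x3 uint8, red, green, blue); there is no depth.
- camera_params(name): a dict with "vertical_fov" (degrees; the focal length in pixels is half the picture's height over the tangent of half this angle, whatever the lens; pixels are square), "cx", "cy" (the principal point, pixels), "T" (4x4, takes a point from camera to world coordinates). Camera axes: x right, y down, z forward; pixel columns grow to the right and rows downward; lengths in m; the calibration is good to about 2 mm. A picture is of the moment at which its call begins: read the wrist's pose just before it. camera_params takes no time and is no camera call; for the wrist camera it gives the pose at the moment of the call.
- sign_off(): hands the job in; it is judged then, once.
Trained networks look in the newest picture that a camera, given by its name, has taken for a name from the list of things; names that differ only in an ending like _2 or _b are one class to them, and where a whole thing is asked for, a point or a joint stands for the part that bears it (a point fixed in the world has none). Each returns a list of dicts, best first, with "p" (0 to 1); they miss things now and then, are a little off and sometimes report something else, mostly with a low value. They report only what shows in the picture. A call takes as long as a camera call. They do not tell look-alikes from the thing itself.
- silhouettes(query, camera): "mask" (384x512 bool, what is visible of it) and "pixel" ([column, row] in pixels, amid what is visible of it).
The state is a dict: "clock": time; "joints": joint angles; "dq": joint speeds; "joint_efforts": joint torques, N m; "position": TCP position; "ee_rot": TCP orientation; "force": force on the tool from outside, world axes, zero at the start; "ft_torque": the same for the moment, N m; "width": opening from 0.0 (shut) to 1.0 (fully open); "gripper_force": force on a finger pad.
Only numpy, scipy, OpenCV 4.12 (cv2) and the standard library are available. Lean on these libraries where they do the work, as an engineer would, in place of code of your own. Each camera call takes 0.05 s, during which the arm holds its last target. There are 200 camera calls.

## Task

Take the tall air plug out of the wooden stand and push it straight down into the open port of the air manifold until it clicks home, without ramming it. Then prove the lock as a fitter would: pull the plug gently upward and keep the pull on for about a second, then let go and leave it locked upright in the port. Leave the short plug in the stand and do not disturb the things lying around.

Things in the scene. Friction and masses are not known exactly. Their poses are not given: they have to be found in the camera images.
- plug: tall plug, 134 mm, 140 g, nose down in a stand hole. Origin: centre of the nose's end, z up along it. From z = 0: brass shank 16 mm wide, nose chamfered 3 mm; locking bead: cone widening from 16 to 24 mm over z = 14 to 21 mm, square step back to a 16 mm neck at 23 mm; brass flange 34 mm wide at 80 to 85 mm; grey plastic pipe 24 mm wide at 85 to 134 mm, to be gripped there
- short_plug: the short smooth plug in the other hole of the stand, 84 mm long, with neither bead nor flange: nose 16 mm, grey pipe 24 mm in diameter. To be left where it stands. Origin: centre of the nose's end
- stand: wooden block 60 x 124 x 36 mm, fixed, origin under its centre. Two blind holes 19 mm wide and 15 mm deep lie at y = -34 and +34 mm in its frame; which plug stands in which hole varies
- manifold: aluminium air manifold block 56 x 124 mm, 92 mm high, fixed, on a foot plate 180 mm long in y; origin under its centre. Open port at y = -32 mm in its frame; the other, at y = +32 mm, is closed by a steel blanking plug standing 18 mm proud
- port (a point): centre of the open port's mouth on the manifold's top face, z up. Bore 27 mm wide with 2 mm chamfer. Inside sits a push-fit collet at a depth that differs each time and is not given by this point: its two spring jaws' upper edge is 11 to 39 mm below the mouth, a flat seat for the nose 28.5 mm below that edge. So the plug is home with its nose 39.5 to 67.5 mm below the mouth
- collet (a joint): vertical travel of the sprung collet (jaws and seat), m: 0 at rest, negative pushed in, positive drawn out by pulling the locked plug; 7 N per mm. Snapping the bead through the jaws takes 8 to 12 N; some 5 mm further the nose meets the seat, locked with 2.5 mm of play; a 19 N push proves it home. Over 25 N (3.6 mm) either way damages it; a pull test draws it out 1.3 mm or more (9 N), 12 to 16 N is plenty
- tape_measure: tape measure 35 x 67 x 60 mm, lying near the work; origin at the centre of its underside
- solder_spool: small solder spool, 40 mm in diameter, 22 mm high; origin at the centre of its underside
- pliers: pliers, 59 x 182 x 12 mm, lying flat; origin at the centre of the underside
Mind the look-alikes: they are no part of the job. Of the things like the plug, leave any that is blue; of the rest the larger one is meant. What is shaped like the manifold but green is not meant.

How it is judged:
By the outcome, as a careful person would: the job done as asked, in the order asked, and still so for the second after the job is handed in, with the robot touching nothing.
It also fails if it takes over 51 s, if anything falls off the work surface, if the arm or the gripper's body presses on something with over 40 N, if the wrist force passes 120 N, or if a joint passes its speed limit or range.

## Working session

There is one attempt and no reset: what is moved stays moved. The work goes in short steps, Python scripts to look and compute and a tool call to move; the robot and the scene stay as the last step left them, time stands still between calls to the robot, and variables do not carry over. Pictures are saved under pics/ and viewed, at most 10 in all, crops included, and the job is handed in when it is done.

Besides the shell and the picture viewer there is one more tool, called after "Emit:" as name(argument=value, ...) on one line, values as JSON. jog_arm: Moves the arm, as the interface text tells. Its arguments: {"type":"object","properties":{"motion":{"type":"array"},"force":{"type":"number"}},"required":["motion"]}

```bash
mkdir -p pics
cat > h.py <<'E'
import numpy as np, cv2
from cell import *
def K(n):
    p=camera_params(n); f=192/np.tan(np.radians(p["vertical_fov"])/2); return p,f
def proj(n,X,p=None):
    p=p or camera_params(n); f=192/np.tan(np.radians(p["vertical_fov"])/2)
    T=np.array(p["T"]); c=T[:3,:3].T@(np.array(X)-T[:3,3]); return [p["cx"]+f*c[0]/c[2],p["cy"]+f*c[1]/c[2]]
def ray(n,uv,p=None):
    p=p or camera_params(n); f=192/np.tan(np.radians(p["vertical_fov"])/2); T=np.array(p["T"])
    d=T[:3,:3]@np.array([(uv[0]-p["cx"])/f,(uv[1]-p["cy"])/f,1]); return T[:3,3],d/np.linalg.norm(d)
def atz(n,uv,z,p=None):
    o,d=ray(n,uv,p); return o+d*(z-o[2])/d[2]
def tri(rs):
    A=sum(np.eye(3)-np.outer(d,d) for o,d in rs); b=sum((np.eye(3)-np.outer(d,d))@o for o,d in rs)
    X=np.linalg.solve(A,b); return X,[np.linalg.norm(np.cross(X-o,d)) for o,d in rs]
E
python3 - <<'E'
from h import *
np.set_printoptions(precision=3,suppress=True)
ims=[]
for n in ["scene","top"]:
    im=get_image(n); ims.append(im); cv2.imwrite(f"pics/{n}.png",cv2.resize(im[:,:,::-1],(768,576)))
    p,f=K(n); print(n,f,p["cx"],p["cy"],np.array(p["T"]).tolist())
    for q in ["plug","short_plug","stand","manifold","tape_measure","solder_spool","pliers"]:
        for r in silhouettes(q,n): 
            if r["p"]>.2: print(n,q,round(r["p"],2),np.round(r["pixel"]),r["mask"].sum())
print(observe(),grasp_offset)
E
```

```text
scene 363.1560512570292 255.35464802967766 197.8029237385526 [[-0.8805822271239317, -0.2513139815000149, 0.4017663798478744, 0.1490697110125771], [-0.47389113454877235, 0.4695993363979076, -0.7449185565219342, 0.9099647664697501], [-0.0014607770307803979, -0.8463555670976914, -0.5326162973222011, 0.605460580678035], [0.0, 0.0, 0.0, 1.0]]
scene plug 0.93 [229. 222.] 413
scene plug 0.88 [204. 215.] 378
scene plug 0.75 [268. 240.] 209
scene short_plug 0.73 [154. 250.] 536
scene short_plug 0.67 [214. 246.] 289
scene stand 0.68 [220. 257.] 1179
scene manifold 0.96 [278. 186.] 1145
scene tape_measure 0.44 [303. 234.] 150
scene solder_spool 0.72 [220. 256.] 1232
scene solder_spool 0.61 [216. 208.] 145
top 489.4898675023951 259.90833300595773 192.12198466800749 [[-0.028012593105851927, -0.9965996509244035, 0.07748825978716545, 0.42046594402060977], [-0.9993703224974897, 0.02961048634636973, 0.01954936340638542, 0.19755363232346834], [-0.021777353805029823, -0.07689183881068729, -0.996801581050894, 1.3952651331864079], [0.0, 0.0, 0.0, 1.0]]
top plug 0.72 [214. 192.] 840
top plug 0.69 [230. 156.] 144
top plug 0.44 [224. 192.] 112
top short_plug 0.48 [201. 190.] 48
top stand 0.65 [214. 193.] 755
top stand 0.24 [273. 246.] 278
top manifold 0.73 [344. 243.] 1291
top manifold 0.61 [334. 187.] 1246
top tape_measure 0.63 [274. 249.] 289
top solder_spool 0.5 [268. 142.] 191
top pliers 0.57 [189. 133.] 419
{'clock': 0.8, 'joints': array([-1.309,  0.434,  0.025,  1.573, -0.012,  1.134, -0.075]), 'dq': array([-0.   , -0.   ,  0.001,  0.   ,  0.001, -0.   ,  0.001]), 'joint_efforts': array([ -0.   , -66.757,   0.984, -31.481,  -0.061,   0.032,   0.   ]), 'position': array([0.223, 0.584, 0.227]), 'ee_rot': array([-0.57 , -3.089, -0.   ]), 'force': array([-0.329, -0.438, -0.32 ]), 'ft_torque': array([-0.025,  0.004,  0.005]), 'gripper_force': 0.0, 'width': 0.9982498501471743} 0.0188
```

```bash
ls pics
```

```text
scene.png
top.png
```

View pics/scene.png

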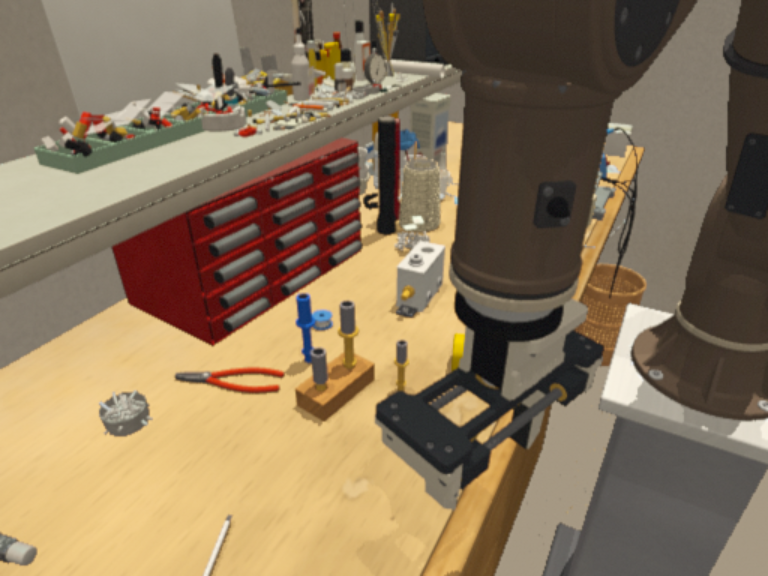

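View pics/top.png

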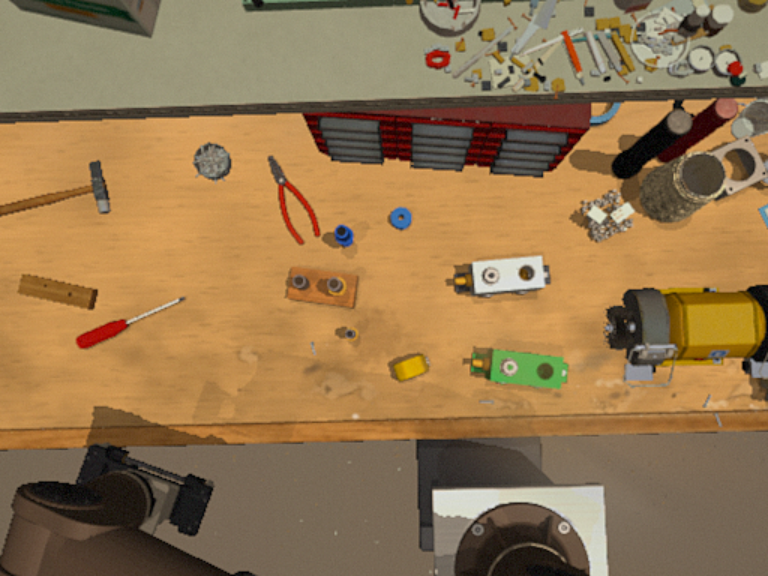

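The scene picture shows these candidates (in 768-wide pixels):
- Tall brass and grey plug in the stand at (347,303), top view (336,285). This is the one to take.
- Short plug in the stand at (318,352).
- Blue plug at (304,296).
- Smaller brass plug at (401,345).
- Silver manifold at (420,270), with its open port at top view (527,273).
- Green manifold at top view (525,368), not meant.

I'll check the choice in one crop.

Run:
```python
from h import *
a=cv2.imread("pics/scene.png");a=cv2.resize(a,(512,384),interpolation=cv2.INTER_AREA)
s=get_image("scene")[:,:,::-1]; t=get_image("top")[:,:,::-1]
A=cv2.resize(s[150:280,190:310],(400,433),interpolation=cv2.INTER_CUBIC)
B=cv2.resize(t[150:280,185:305],(400,433),interpolation=cv2.INTER_CUBIC)
C=cv2.resize(t[160:210,300:380],(400,150)[0:1]+(150,) if 0 else (240,150),interpolation=cv2.INTER_CUBIC)
o=np.zeros((600,800,3),np.uint8);o[:433,:400]=A;o[:433,400:]=B;o[440:590,:240]=C
cv2.imwrite("pics/crop.png",o)
np.set_printoptions(precision=4,suppress=True)
for nm,u,v in [("plugtop",(231.5,202.5),(224,190)),("port",(285,167),(351,182)),("blank",(277,173.5),(327,182.7)),("bluetop",(203,198),(228.5,155)),("smalltop",(267.5,228.5),(232.5,222)),("short",(212.5,234),(200,187.5))]:
    print(nm,*tri([ray("scene",u),ray("top",v)]))
```

```text
plugtop [0.5285 0.3153 0.1497] [np.float64(0.0034222183426816156), np.float64(0.0034222183426818502)]
port [ 0.544  -0.0208  0.0848] [np.float64(0.0018724044100011225), np.float64(0.001872404410001159)]
blank [0.5423 0.044  0.0932] [np.float64(0.0007783503729746712), np.float64(0.0007783503729746296)]
bluetop [0.6207 0.303  0.1278] [np.float64(0.0021799067203654844), np.float64(0.0021799067203655004)]
smalltop [0.4453 0.2987 0.0936] [np.float64(0.0012406861582009057), np.float64(0.001240686158200891)]
short [0.5403 0.3833 0.1004] [np.float64(0.0023926354956318573), np.float64(0.0023926354956321323)]
```

View pics/crop.png

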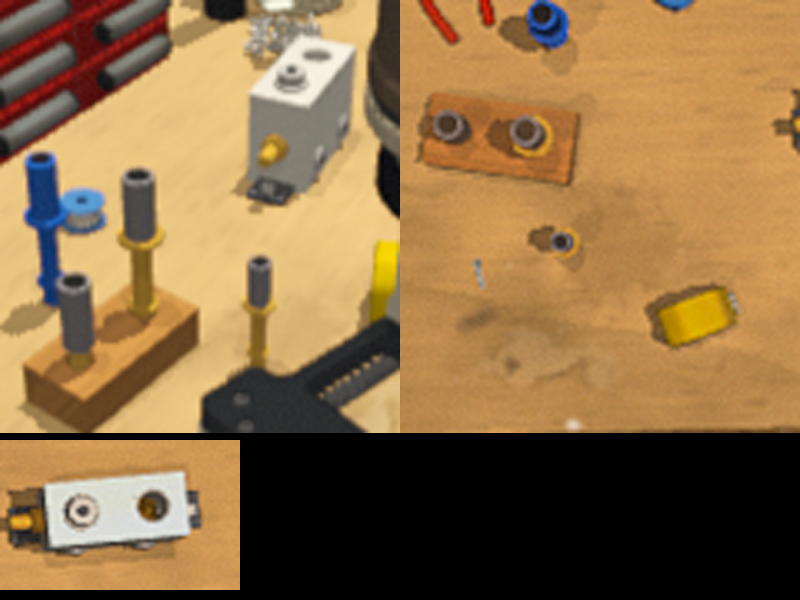

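```bash
cat >> h.py <<'E'
from scipy.spatial.transform import Rotation as R
np.set_printoptions(precision=4,suppress=True)
def togo(X,yaw=0.0):
    "tool-frame shift and turn to TCP X, tool down, tool y at angle yaw from world x"
    o=observe(); r=R.from_rotvec(o["ee_rot"])
    y=np.array([np.cos(yaw),np.sin(yaw),0]); z=np.array([0,0,-1]); M=np.c_[np.cross(y,z),y,z]
    print("shift",r.inv().apply(np.array(X)-o["position"]),"turn",(r.inv()*R.from_matrix(M)).as_rotvec(),"t",o["clock"],"F",o["force"],"w",o["width"])
E
python3 - <<'E'
from h import *
P=atz("top",(222.8,189.3),.155);Q=atz("top",(350.7,182),.092);print(P,Q)
print(proj("scene",P),proj("scene",Q))
togo([P[0],P[1],.25]); 
p,f=K("wrist");print(p["T"],f)
E
```

```text
[0.5269 0.3162 0.155 ] [ 0.5416 -0.0195  0.092 ]
[np.float64(233.2964687127409), np.float64(201.0497882707664)] [np.float64(286.2335548012958), np.float64(165.29848799885332)]
shift [-0.3794 -0.1416 -0.0232] turn [ 0.0001 -0.      1.2059] t 0.9 F [ 0.3875 -0.3792 -0.6119] w 0.9988335525867605
[[ 0.3564  0.8961  0.2646  0.1528]
 [ 0.9343 -0.3418 -0.101   0.6112]
 [-0.0001  0.2832 -0.9591  0.3861]
 [ 0.      0.      0.      1.    ]] 281.3332549990711
```

Emit:
jog_arm(motion=[[[-0.19, -0.07, -0.023, 0, 0, 0.6, -1], [-0.379, -0.142, -0.023, 0, 0, 1.206, -1], [-0.379, -0.142, -0.023, 0, 0, 1.206, -1], [-0.379, -0.142, -0.023, 0, 0, 1.206, -1], [-0.379, -0.142, -0.023, 0, 0, 1.206, -1], [-0.379, -0.142, -0.023, 0, 0, 1.206, -1], [-0.379, -0.142, -0.023, 0, 0, 1.206, -1], [-0.379, -0.142, -0.023, 0, 0, 1.206, -1], [-0.379, -0.142, -0.023, 0, 0, 1.206, -1], [-0.379, -0.142, -0.023, 0, 0, 1.206, -1]]], force=40)

```text
clock: 1.73
position: [0.5292, 0.3125, 0.2503]
ee_rot: [2.231, 2.209, 0.001]
force: [1.0, 0.3, 0.5]
width: 0.999
gripper_force: 0.0
```

Run:
```python
from h import *
o=observe();print(o["joints"],o["dq"])
p=camera_params("wrist");im=get_image("wrist");cv2.imwrite("pics/w1.png",cv2.resize(im[:,:,::-1],(768,576)))
for z in (.155,.106): print(proj("wrist",[.527,.316,z],p))
togo([.527,.316,.25])
for q in ["plug","short_plug"]:
  for r in silhouettes(q,"wrist"): print(q,r["p"],r["pixel"],r["mask"].sum())
```

```text
[-0.8998  0.4105  0.4025  1.5917 -0.169   1.1729 -0.4715] [ 0.4108  0.1923  0.277  -0.2727 -0.187   0.1444 -0.201 ]
[np.float64(252.8991550115075), np.float64(193.10944450362416)]
[np.float64(253.3769536772665), np.float64(180.9233943465726)]
shift [ 0.0086 -0.0068  0.0007] turn [ 0.0049  0.0031 -0.0203] t 1.7833 F [ 3.7887 -4.0351  0.4344] w 0.998332047763662
plug 0.91 [184.6, 186.9] 513
plug 0.78 [335.5, 187.4] 1041
plug 0.55 [252.8, 179.8] 966
short_plug 0.78 [264.6, 113.2] 408
```

View pics/w1.png

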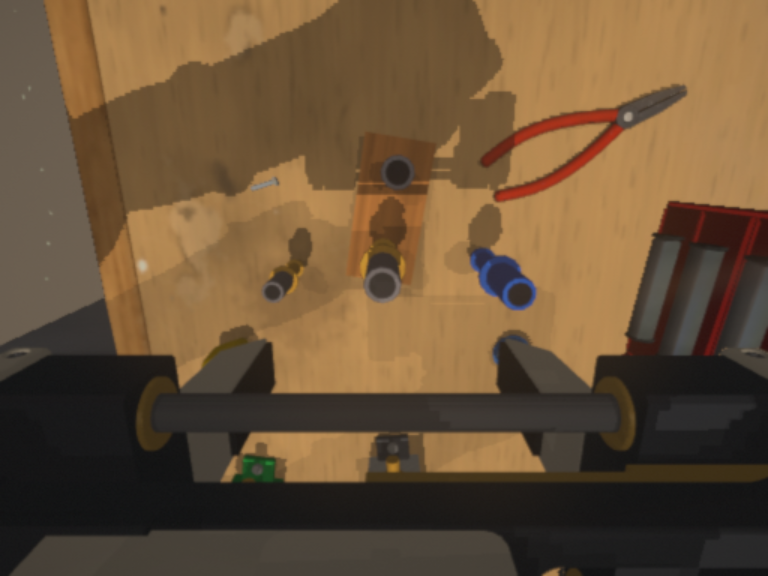

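The close view shows the tall plug's pipe top at (382,285). The short plug is at (398,172), the blue plug at (518,293) and the small brass plug at (273,290). The target is confirmed, but the arm was still moving, so I'll let it settle and measure again.

Emit:
jog_arm(motion=[[[0, 0, 0, 0, 0, 0, -1], [0, 0, 0, 0, 0, 0, -1], [0, 0, 0, 0, 0, 0, -1], [0, 0, 0, 0, 0, 0, -1], [0, 0, 0, 0, 0, 0, -1]]])

```text
clock: 2.3
position: [0.5257, 0.3168, 0.2498]
ee_rot: [-2.219, -2.223, -0.0]
force: [-0.6, 0.7, -0.0]
width: 1.0
gripper_force: 0.0
```

Run:
```python
from h import *
p=camera_params("wrist");im=get_image("wrist")
cv2.imwrite("pics/w2.png",cv2.resize(im[150:220,210:300,::-1],(720,560),interpolation=cv2.INTER_CUBIC))
togo([.527,.316,.25]); print(proj("wrist",[.527,.316,.155],p))
T=np.array(p["T"]);f=K("wrist")[1];np.save("w2.npy",T)
for uv in [(254.7,190),(253.7,190),(254.7,191),(252.7,193)]: print(uv,atz("wrist",uv,.155,p))
```

```text
shift [-0.0006  0.0011 -0.0002] turn [-0.0001 -0.0002  0.0013] t 2.35 F [-0.0074 -0.2401  0.2065] w 0.9993827591893416
[np.float64(256.7774002754824), np.float64(197.72919509402487)]
(254.7, 190) [0.525  0.3236 0.155 ]
(253.7, 190) [0.5241 0.3236 0.155 ]
(254.7, 191) [0.525  0.3226 0.155 ]
(252.7, 193) [0.5232 0.3206 0.155 ]
```

View pics/w2.png

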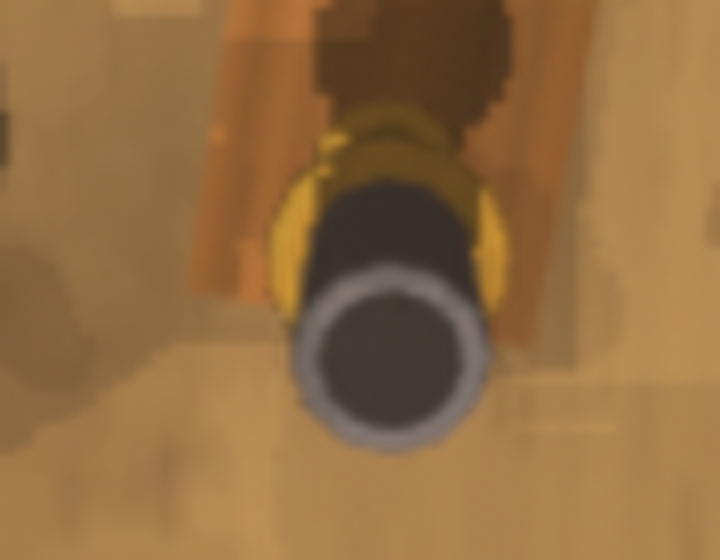

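The pipe-top rim is centred at crop (391,357), which is image pixel (258.6,194.4). That puts the plug at (0.528, 0.319). The rim width of 24.4 px is consistent with z ≈ 0.155. Descending.

Emit:
jog_arm(motion=[[[0.003, 0.002, 0.02, 0, 0, 0, -1], [0.003, 0.002, 0.04, 0, 0, 0, -1], [0.003, 0.002, 0.06, 0, 0, 0, -1], [0.003, 0.002, 0.08, 0, 0, 0, -1], [0.003, 0.002, 0.1, 0, 0, 0, -1], [0.003, 0.002, 0.12, 0, 0, 0, -1], [0.003, 0.002, 0.13, 0, 0, 0, -1], [0.003, 0.002, 0.137, 0, 0, 0, -1], [0.003, 0.002, 0.137, 0, 0, 0, -1], [0.003, 0.002, 0.137, 0, 0, 0, -1]]])

```text
clock: 3.18
position: [0.5287, 0.3192, 0.1133]
ee_rot: [2.221, 2.221, 0.001]
force: [-0.3, 0.2, -0.2]
width: 0.998
gripper_force: 0.0
```

Emit:
jog_arm(motion=[[[0, 0, 0, 0, 0, 0, 0.3], [0, 0, 0, 0, 0, 0, 1], [0, 0, 0, 0, 0, 0, 1], [0, 0, 0, 0, 0, 0, 1], [0, 0, 0, 0, 0, 0, 1], [0, 0, 0, 0, 0, 0, 1], [0, 0, 0, 0, 0, 0, 1], [0, 0, 0, 0, 0, 0, 1], [0, 0, 0, 0, 0, 0, 1]]], force=40)

```text
clock: 3.93
position: [0.5284, 0.319, 0.1127]
ee_rot: [-2.222, -2.221, 0.0]
force: [-0.2, 0.1, 0.0]
width: 0.397
gripper_force: 0.0
```

Emit:
jog_arm(motion=[[[0, 0, 0, 0, 0, 0, 1], [0, 0, 0, 0, 0, 0, 1], [0, 0, 0, 0, 0, 0, 1], [0, 0, 0, 0, 0, 0, 1], [0, 0, 0, 0, 0, 0, 1], [0, 0, 0, 0, 0, 0, 1]]], force=40)

```text
clock: 4.43
position: [0.5284, 0.3189, 0.1127]
ee_rot: [2.222, 2.221, -0.0]
force: [0.6, -0.3, -0.3]
width: 0.255
gripper_force: 40.0
```

Emit:
jog_arm(motion=[[[0, 0, -0.01, 0, 0, 0, 1], [0, 0, -0.02, 0, 0, 0, 1], [0, 0, -0.035, 0, 0, 0, 1], [0, 0, -0.05, 0, 0, 0, 1], [0, 0, -0.07, 0, 0, 0, 1], [0, 0, -0.09, 0, 0, 0, 1], [0, 0, -0.11, 0, 0, 0, 1], [0, 0, -0.13, 0, 0, 0, 1], [0, 0, -0.13, 0, 0, 0, 1], [0, 0, -0.13, 0, 0, 0, 1]]])

```text
clock: 5.27
position: [0.529, 0.3192, 0.2445]
ee_rot: [2.221, 2.221, 0.005]
force: [0.2, 0.2, -1.5]
width: 0.257
gripper_force: 40.0
```

Run:
```python
from h import *
togo([.542,.03,.245])
p=camera_params("wrist");im=get_image("wrist");cv2.imwrite("pics/w3.png",im[:,:,::-1]);np.save("w3.npy",np.array(p["T"]))
print(np.array(p["T"])[:3,3]-observe()["position"])
```

```text
shift [-0.2892  0.013  -0.001 ] turn [ 0.0024 -0.002  -0.0002] t 5.2667 F [ 0.2278  0.1775 -1.5218] w 0.257195745564521
[0.0014 0.0764 0.1609]
```

Emit:
jog_arm(motion=[[[-0.02, 0.001, -0.01, 0, 0, 0, 1], [-0.05, 0.002, -0.01, 0, 0, 0, 1], [-0.085, 0.004, -0.01, 0, 0, 0, 1], [-0.12, 0.006, -0.01, 0, 0, 0, 1], [-0.155, 0.008, -0.01, 0, 0, 0, 1], [-0.19, 0.01, -0.01, 0, 0, 0, 1], [-0.225, 0.011, -0.01, 0, 0, 0, 1], [-0.26, 0.012, -0.01, 0, 0, 0, 1], [-0.295, 0.013, -0.01, 0, 0, 0, 1], [-0.32, 0.013, -0.01, 0, 0, 0, 1]]])

```text
clock: 6.15
position: [0.5402, -0.0051, 0.252]
ee_rot: [-2.225, -2.218, 0.003]
force: [1.1, -0.3, -2.4]
width: 0.254
gripper_force: 40.0
```

Emit:
jog_arm(motion=[[[-0.035, 0, 0, 0, 0, 0, 1], [-0.06, 0, 0, 0, 0, 0, 1], [-0.085, 0, 0, 0, 0, 0, 1], [-0.1, 0, 0, 0, 0, 0, 1], [-0.1, 0, 0, 0, 0, 0, 1], [-0.1, 0, 0, 0, 0, 0, 1], [-0.1, 0, 0, 0, 0, 0, 1], [-0.1, 0, 0, 0, 0, 0, 1]]])

```text
clock: 6.82
position: [0.5412, -0.0997, 0.2522]
ee_rot: [-2.219, -2.222, 0.0]
force: [-0.4, 0.5, -1.7]
width: 0.255
gripper_force: 40.0
```

Run:
```python
from h import *
p=camera_params("wrist");im=get_image("wrist");o=observe();print(o["position"],o["dq"],o["force"],R.from_rotvec(o["ee_rot"]).as_matrix()[:,2])
np.save("w4.npy",np.array(p["T"]))
u,v=proj("wrist",[.5416,-.0195,.092],p);print(u,v)
u,v=int(u),int(v);v0=max(v-40,0);u0=u-50
C=im[v0:v0+80,u0:u0+100,::-1];print(u0,v0)
o=np.zeros((560,800,3),np.uint8)
C=cv2.resize(C,(500,400),interpolation=cv2.INTER_CUBIC);o[:C.shape[0],:500]=C
W=cv2.resize(im[:,:,::-1],(300,225));o[:225,500:]=W
cv2.imwrite("pics/w4.png",o);cv2.imwrite("pics/w4raw.png",im[:,:,::-1])
```

```text
[ 0.5413 -0.0997  0.2524] [ 0.0002 -0.0028  0.0042 -0.0033  0.0012 -0.0008 -0.0005] [ 0.7388 -0.7565 -2.1386] [-0.0006  0.0005 -1.    ]
256.2579947852882 108.85311698432794
206 68
```

View pics/w4.png

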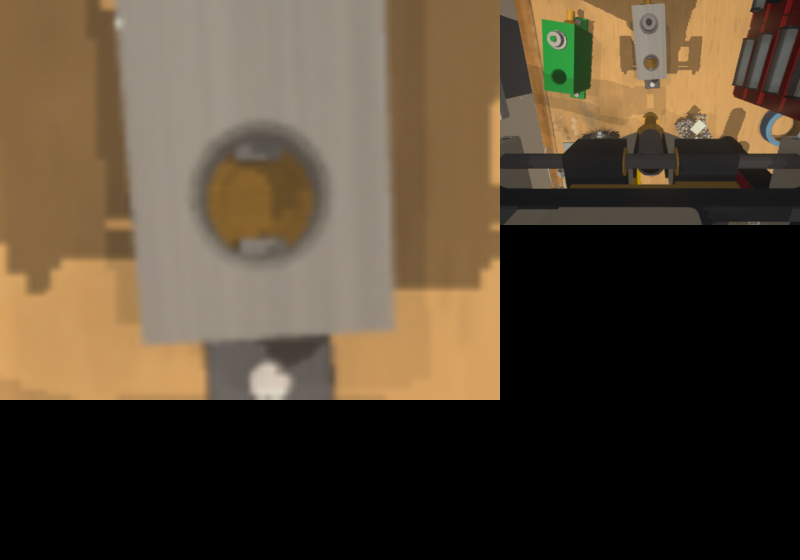

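The port rim is centred at crop (260,194), which is image pixel (257.6,106.4). It measures about 31 mm across, as expected for bore plus chamfer. Next I'll turn this into a position relative to the plug measured by the same camera.

Run:
```python
from h import *
b=camera_params("wrist")
def P(f): return dict(b,T=np.load(f))
port=atz("wrist",(257.6,106.4),.092,P("w4.npy")); plug=atz("wrist",(258.5,194.2),.155,P("w2.npy"))
g=np.array([.5287,.3191]); print("port",port,"plug",plug,"plug-TCP at grasp",plug[:2]-g)
print(tri([ray("wrist",(257.6,106.4),P("w4.npy")),ray("scene",(285.4,166.2)),ray("top",(350.7,182))]))
# held plug pipe/flange in the two views: rows where the flange shows
im=cv2.imread("pics/w4raw.png"); cv2.imwrite("pics/w5.png",cv2.resize(im[150:320,196:316],(560,793))[:600])
print(proj("wrist",[.5413,-.0997,.252-.0925],P("w4.npy")),proj("wrist",[.5413,-.0997,.252-.0075],P("w4.npy")))
```

```text
port [ 0.5431 -0.017   0.092 ] plug [0.5286 0.3195 0.155 ] plug-TCP at grasp [-0.0001  0.0004]
(array([ 0.5428, -0.0182,  0.0894]), [np.float64(0.0013079222011570422), np.float64(0.0008674339681536945), np.float64(0.0019761506658927774)])
[np.float64(255.65067825906215), np.float64(197.52961509869857)] [np.float64(255.10793470562774), np.float64(235.6181177396475)]
```

View pics/w5.png

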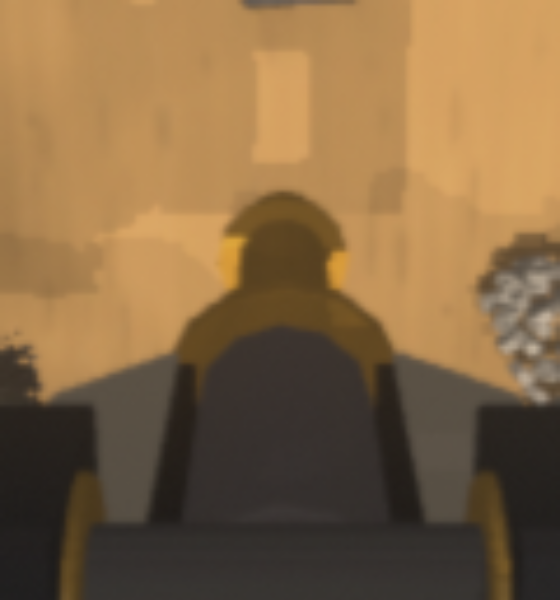

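The held plug is seen from above: the bead spans columns 220 to 347, with its near edge at row 190 of the crop. The plug hangs centred between the pads. I'll check it against the TCP prediction.

Run:
```python
from h import *
b=dict(camera_params("wrist"),T=np.load("w4.npy"))
a=np.linspace(0,2*np.pi,73);c=np.array([.5413,-.0997])
for nm,z,r in [("bead",.252-.092+.022,.012),("flange",.252-.092+.085,.017)]:
    q=np.array([proj("wrist",[c[0]+r*np.cos(t),c[1]+r*np.sin(t),z],b) for t in a]); print(nm,q.min(0),q.max(0))
print("seen bead cols",220/4.667+195.6,347/4.667+195.6,"top row",190/4.667+149.6,"flange cols",178/4.667+195.6,393/4.667+195.6)
togo([.5425,-.0177,.252])
```

```text
bead [241.5847 191.6711] [269.5001 218.1827]
flange [228.7422 211.0713] [281.4627 259.5341]
seen bead cols 242.73949003642596 269.95183201199916 top row 190.3113777587315 flange cols 233.74013284765374 279.8082708377973
shift [0.082  0.0014 0.0004] turn [-0.0006 -0.0005  0.0018] t 6.8667 F [ 0.7388 -0.7565 -2.1386] w 0.25241071008224325
```

Emit:
jog_arm(motion=[[[0.03, 0.001, 0, 0, 0, 0, 1], [0.06, 0.001, 0, 0, 0, 0, 1], [0.082, 0.001, 0, 0, 0, 0, 1], [0.082, 0.001, 0, 0, 0, 0, 1], [0.082, 0.001, 0.02, 0, 0, 0, 1], [0.082, 0.001, 0.04, 0, 0, 0, 1], [0.082, 0.001, 0.06, 0, 0, 0, 1], [0.082, 0.001, 0.06, 0, 0, 0, 1], [0.082, 0.001, 0.06, 0, 0, 0, 1], [0.082, 0.001, 0.06, 0, 0, 0, 1]]], force=50)

```text
clock: 7.7
position: [0.5429, -0.019, 0.1937]
ee_rot: [2.221, 2.221, 0.001]
force: [-0.5, -0.3, -1.3]
width: 0.253
gripper_force: 50.0
```

Run:
```python
from h import *
togo([.5425,-.018,.192])
p=observe()["position"];print(p)
im=get_image("scene");w=get_image("wrist");t=get_image("top")
o=np.zeros((600,800,3),np.uint8)
o[:,:400]=cv2.resize(im[110:200,255:315,::-1],(400,600),interpolation=cv2.INTER_CUBIC)
o[:300,400:]=cv2.resize(w[120:240,176:336,::-1],(400,300)); o[300:,400:]=cv2.resize(t[140:230,291:411,::-1],(400,300))
cv2.imwrite("pics/c6.png",o)
```

```text
shift [ 0.001  -0.0004  0.0017] turn [0.0009 0.     0.0002] t 7.7 F [-0.4869 -0.2672 -1.3009] w 0.2528027590272974
[ 0.5429 -0.019   0.1937]
```

View pics/c6.png

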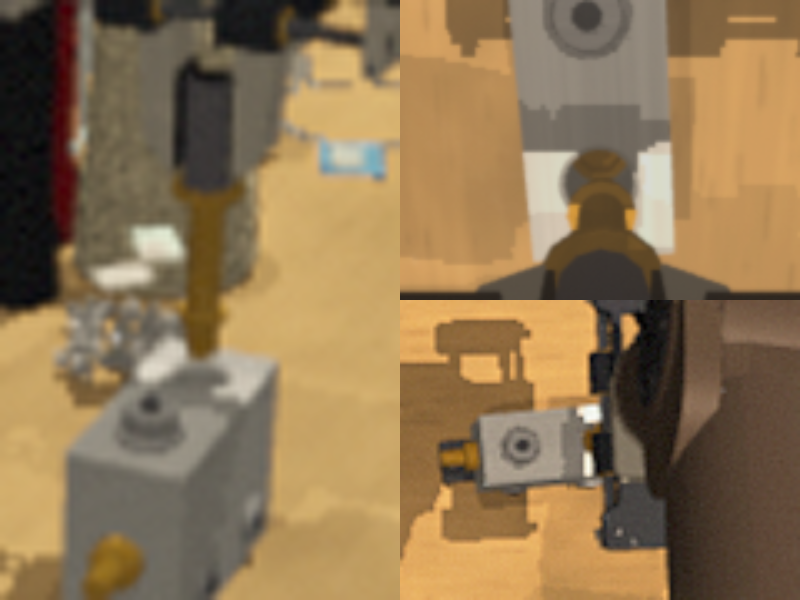

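Wrist, scene and top views all show the nose directly over the open port. The bead centre is at column 601 against the port's 602. Lowering slowly while watching the force.

Emit:
jog_arm(motion=[[[0, 0, 0, 0, 0, 0, 1], [0, 0, 0.004, 0, 0, 0, 1], [0, 0, 0.008, 0, 0, 0, 1], [0, 0, 0.012, 0, 0, 0, 1], [0, 0, 0.016, 0, 0, 0, 1], [0, 0, 0.02, 0, 0, 0, 1], [0, 0, 0.024, 0, 0, 0, 1], [0, 0, 0.024, 0, 0, 0, 1]]])

```text
clock: 8.52
position: [0.5418, -0.019, 0.1677]
ee_rot: [-2.221, -2.221, 0.002]
force: [-0.6, -0.4, -1.9]
width: 0.248
gripper_force: 50.0
```

```bash
python3 -c "
from h import *
togo([.5425,-.018,.168])"
```

```text
shift [ 0.001   0.0007 -0.0003] turn [-0.0015  0.0002 -0.0001] t 8.5167 F [-0.6355 -0.4192 -1.8822] w 0.2476477346934687
```

Emit:
jog_arm(motion=[[[0, 0, 0.001, 0, 0, 0, 1], [0, 0, 0.002, 0, 0, 0, 1], [0, 0, 0.003, 0, 0, 0, 1], [0, 0, 0.004, 0, 0, 0, 1], [0, 0, 0.004, 0, 0, 0, 1]]])

```text
clock: 8.93
position: [0.5423, -0.019, 0.1646]
ee_rot: [-2.221, -2.221, 0.0]
force: [0.2, -0.9, -1.9]
width: 0.258
gripper_force: 50.0
```

Emit:
jog_arm(motion=[[[0.001, 0, 0, 0, 0, 0, 1], [0.001, 0, 0.001, 0, 0, 0, 1], [0.001, 0, 0.002, 0, 0, 0, 1], [0.001, 0, 0.003, 0, 0, 0, 1], [0.001, 0, 0.004, 0, 0, 0, 1], [0.001, 0, 0.005, 0, 0, 0, 1], [0.001, 0, 0.005, 0, 0, 0, 1]]])

```text
clock: 9.52
position: [0.5422, -0.018, 0.1595]
ee_rot: [-2.221, -2.221, 0.0]
force: [-0.1, -0.1, -1.6]
width: 0.255
gripper_force: 50.0
```

Emit:
jog_arm(motion=[[[0, 0, 0.001, 0, 0, 0, 1], [0, 0, 0.002, 0, 0, 0, 1], [0, 0, 0.003, 0, 0, 0, 1], [0, 0, 0.003, 0, 0, 0, 1]]])

```text
clock: 9.85
position: [0.5422, -0.018, 0.1565]
ee_rot: [-2.221, -2.221, 0.0]
force: [0.6, -0.1, -1.6]
width: 0.252
gripper_force: 50.0
```

Emit:
jog_arm(motion=[[[0, 0, 0.001, 0, 0, 0, 1], [0, 0, 0.002, 0, 0, 0, 1], [0, 0, 0.003, 0, 0, 0, 1], [0, 0, 0.003, 0, 0, 0, 1]]])

```text
clock: 10.18
position: [0.5422, -0.018, 0.1535]
ee_rot: [-2.221, -2.221, 0.0]
force: [0.1, -0.0, -1.3]
width: 0.252
gripper_force: 50.0
```

Emit:
jog_arm(motion=[[[0, 0, 0.001, 0, 0, 0, 1], [0, 0, 0.002, 0, 0, 0, 1], [0, 0, 0.003, 0, 0, 0, 1], [0, 0, 0.003, 0, 0, 0, 1]]])

```text
clock: 10.52
position: [0.5422, -0.018, 0.1505]
ee_rot: [-2.221, -2.221, 0.0]
force: [-0.8, 0.3, -2.1]
width: 0.255
gripper_force: 50.0
```

Emit:
jog_arm(motion=[[[0, 0, 0.001, 0, 0, 0, 1], [0, 0, 0.002, 0, 0, 0, 1], [0, 0, 0.003, 0, 0, 0, 1], [0, 0, 0.003, 0, 0, 0, 1]]])

```text
clock: 10.85
position: [0.5422, -0.018, 0.1475]
ee_rot: [-2.221, -2.221, 0.0]
force: [-0.3, 0.1, -2.1]
width: 0.249
gripper_force: 50.0
```

Emit:
jog_arm(motion=[[[0, 0, 0.001, 0, 0, 0, 1], [0, 0, 0.002, 0, 0, 0, 1], [0, 0, 0.003, 0, 0, 0, 1], [0, 0, 0.003, 0, 0, 0, 1]]])

```text
clock: 11.18
position: [0.5422, -0.018, 0.1445]
ee_rot: [-2.221, -2.221, 0.0]
force: [-0.5, -0.8, -1.0]
width: 0.253
gripper_force: 50.0
```

Emit:
jog_arm(motion=[[[0, 0, 0.001, 0, 0, 0, 1], [0, 0, 0.002, 0, 0, 0, 1], [0, 0, 0.003, 0, 0, 0, 1], [0, 0, 0.003, 0, 0, 0, 1]]])

```text
clock: 11.52
position: [0.5423, -0.018, 0.1415]
ee_rot: [-2.221, -2.221, 0.0]
force: [-0.5, 0.3, -0.5]
width: 0.254
gripper_force: 50.0
```

Emit:
jog_arm(motion=[[[0, 0, 0.001, 0, 0, 0, 1], [0, 0, 0.002, 0, 0, 0, 1], [0, 0, 0.002, 0, 0, 0, 1]]])

```text
clock: 11.77
position: [0.5423, -0.018, 0.1395]
ee_rot: [-2.221, -2.221, 0.0]
force: [0.5, 0.7, -1.8]
width: 0.252
gripper_force: 50.0
```

Emit:
jog_arm(motion=[[[0, 0, 0.001, 0, 0, 0, 1], [0, 0, 0.002, 0, 0, 0, 1], [0, 0, 0.002, 0, 0, 0, 1]]])

```text
clock: 12.02
position: [0.5422, -0.018, 0.1375]
ee_rot: [-2.221, -2.221, 0.0]
force: [-0.3, -0.4, -2.2]
width: 0.251
gripper_force: 50.0
```

Emit:
jog_arm(motion=[[[0, 0, 0.001, 0, 0, 0, 1], [0, 0, 0.002, 0, 0, 0, 1], [0, 0, 0.002, 0, 0, 0, 1]]])

```text
clock: 12.27
position: [0.5422, -0.018, 0.1355]
ee_rot: [-2.221, -2.221, 0.0]
force: [-0.1, 0.4, -1.9]
width: 0.251
gripper_force: 50.0
```

Emit:
jog_arm(motion=[[[0, 0, 0.001, 0, 0, 0, 1], [0, 0, 0.002, 0, 0, 0, 1], [0, 0, 0.002, 0, 0, 0, 1]]])

```text
clock: 12.52
position: [0.5423, -0.018, 0.1335]
ee_rot: [-2.221, -2.221, 0.0]
force: [-1.2, 0.1, -1.9]
width: 0.251
gripper_force: 50.0
```

Emit:
jog_arm(motion=[[[0, 0, 0.001, 0, 0, 0, 1], [0, 0, 0.002, 0, 0, 0, 1], [0, 0, 0.002, 0, 0, 0, 1]]])

```text
clock: 12.77
position: [0.5422, -0.018, 0.1315]
ee_rot: [-2.221, -2.221, 0.0]
force: [0.1, -0.6, -1.5]
width: 0.253
gripper_force: 50.0
```

Emit:
jog_arm(motion=[[[0, 0, 0.001, 0, 0, 0, 1], [0, 0, 0.002, 0, 0, 0, 1], [0, 0, 0.002, 0, 0, 0, 1]]])

```text
clock: 13.02
position: [0.5425, -0.018, 0.1298]
ee_rot: [2.221, 2.221, 0.0]
force: [0.4, 0.4, 0.5]
width: 0.257
gripper_force: 50.0
```

Emit:
jog_arm(motion=[[[0, 0, 0.001, 0, 0, 0, 1], [0, 0, 0.002, 0, 0, 0, 1], [0, 0, 0.002, 0, 0, 0, 1]]])

```text
clock: 13.27
position: [0.5428, -0.018, 0.1281]
ee_rot: [2.221, 2.221, 0.001]
force: [-1.1, 0.4, 6.4]
width: 0.25
gripper_force: 50.0
```

Emit:
jog_arm(motion=[[[0, 0, 0.001, 0, 0, 0, 1], [0, 0, 0.001, 0, 0, 0, 1]]])

```text
clock: 13.43
position: [0.543, -0.0181, 0.1274]
ee_rot: [2.221, 2.221, 0.002]
force: [-0.6, -0.0, 7.0]
width: 0.256
gripper_force: 50.0
```

Emit:
jog_arm(motion=[[[0, 0, 0.001, 0, 0, 0, 1], [0, 0, 0.001, 0, 0, 0, 1]]])

```text
clock: 13.6
position: [0.5432, -0.0181, 0.1265]
ee_rot: [2.221, 2.22, 0.002]
force: [0.2, -0.3, 8.1]
width: 0.254
gripper_force: 50.0
```

Emit:
jog_arm(motion=[[[0, 0, 0.001, 0, 0, 0, 1], [0, 0, 0.001, 0, 0, 0, 1]]])

```text
clock: 13.77
position: [0.5433, -0.0181, 0.1256]
ee_rot: [2.221, 2.22, 0.003]
force: [-1.1, 0.1, 9.0]
width: 0.256
gripper_force: 50.0
```

Emit:
jog_arm(motion=[[[0, 0, 0.001, 0, 0, 0, 1], [0, 0, 0.001, 0, 0, 0, 1]]])

```text
clock: 13.93
position: [0.5435, -0.0181, 0.1247]
ee_rot: [2.22, 2.22, 0.003]
force: [-0.3, -0.2, 8.7]
width: 0.257
gripper_force: 50.0
```

Emit:
jog_arm(motion=[[[0, 0, 0.001, 0, 0, 0, 1], [0, 0, 0.001, 0, 0, 0, 1]]])

```text
clock: 14.1
position: [0.5433, -0.018, 0.1234]
ee_rot: [2.221, 2.22, 0.003]
force: [1.6, 0.5, -4.6]
width: 0.253
gripper_force: 50.0
```

The force rose to 9 N and then dropped, so the bead has snapped through. Now on to the seat.

Emit:
jog_arm(motion=[[[0, 0, 0.001, 0, 0, 0, 1], [0, 0, 0.002, 0, 0, 0, 1], [0, 0, 0.002, 0, 0, 0, 1]]])

```text
clock: 14.35
position: [0.5419, -0.018, 0.1202]
ee_rot: [-2.221, -2.221, 0.001]
force: [-0.2, 0.4, -1.8]
width: 0.252
gripper_force: 50.0
```

Emit:
jog_arm(motion=[[[0, 0, 0.001, 0, 0, 0, 1], [0, 0, 0.001, 0, 0, 0, 1]]])

```text
clock: 14.52
position: [0.5418, -0.018, 0.1192]
ee_rot: [-2.221, -2.221, 0.001]
force: [0.0, 0.9, -1.0]
width: 0.251
gripper_force: 50.0
```

Emit:
jog_arm(motion=[[[0, 0, 0.001, 0, 0, 0, 1], [0, 0, 0.001, 0, 0, 0, 1]]])

```text
clock: 14.68
position: [0.5422, -0.018, 0.1185]
ee_rot: [-2.221, -2.221, 0.001]
force: [-0.1, 0.1, -1.2]
width: 0.252
gripper_force: 50.0
```

Emit:
jog_arm(motion=[[[0, 0, 0.001, 0, 0, 0, 1], [0, 0, 0.001, 0, 0, 0, 1]]])

```text
clock: 14.85
position: [0.5423, -0.018, 0.1178]
ee_rot: [-2.221, -2.221, -0.0]
force: [-1.1, -0.2, 2.3]
width: 0.252
gripper_force: 50.0
```

Emit:
jog_arm(motion=[[[0, 0, 0.001, 0, 0, 0, 1], [0, 0, 0.001, 0, 0, 0, 1]]])

```text
clock: 15.02
position: [0.5424, -0.0181, 0.1171]
ee_rot: [-2.222, -2.221, -0.001]
force: [-3.0, 0.4, 6.9]
width: 0.253
gripper_force: 50.0
```

Emit:
jog_arm(motion=[[[0, 0, 0.001, 0, 0, 0, 1], [0, 0, 0.0015, 0, 0, 0, 1], [0, 0, 0.0015, 0, 0, 0, 1]]])

```text
clock: 15.27
position: [0.5426, -0.0181, 0.1161]
ee_rot: [2.222, 2.221, 0.001]
force: [-4.8, 0.2, 13.4]
width: 0.254
gripper_force: 50.0
```

```bash
python3 -c "
from h import *
for i in range(4): o=observe();print(o['force'],o['position']);get_image('top')"
```

```text
[-4.7866  0.208  13.3748] [ 0.5426 -0.0181  0.1161]
[-3.5495 -0.6471 13.0357] [ 0.5426 -0.0181  0.1162]
[-3.7621  0.4347 12.5061] [ 0.5426 -0.0181  0.1162]
[-3.788  -0.4512 12.2117] [ 0.5426 -0.0181  0.1162]
```

Emit:
jog_arm(motion=[[[0, 0, 0.0008, 0, 0, 0, 1], [0, 0, 0.0016, 0, 0, 0, 1], [0, 0, 0.0016, 0, 0, 0, 1]]])

```text
clock: 15.72
position: [0.5428, -0.0182, 0.1151]
ee_rot: [2.222, 2.221, 0.002]
force: [-6.3, 0.2, 20.3]
width: 0.253
gripper_force: 50.0
```

```bash
python3 -c "
from h import *
for i in range(3): o=observe();print(o['force'],o['position']);get_image('top')"
```

```text
[-6.334   0.1824 20.3188] [ 0.5428 -0.0182  0.1151]
[-5.4982  0.3729 20.1379] [ 0.5428 -0.0182  0.1151]
[-5.2466  0.0764 19.6186] [ 0.5427 -0.0181  0.1152]
```

The push peaked at about 21 N at the collet, so the plug is home. Now relieving the push and starting the gentle pull.

Emit:
jog_arm(motion=[[[0, 0, -0.001, 0, 0, 0, 1], [0, 0, -0.002, 0, 0, 0, 1], [0, 0, -0.003, 0, 0, 0, 1], [0, 0, -0.004, 0, 0, 0, 1], [0, 0, -0.005, 0, 0, 0, 1], [0, 0, -0.006, 0, 0, 0, 1], [0, 0, -0.006, 0, 0, 0, 1]]])

```text
clock: 16.45
position: [0.5425, -0.018, 0.1196]
ee_rot: [2.221, 2.221, 0.0]
force: [-0.6, 0.6, -1.6]
width: 0.251
gripper_force: 50.0
```

Emit:
jog_arm(motion=[[[0, 0, -0.001, 0, 0, 0, 1], [0, 0, -0.001, 0, 0, 0, 1]]])

```text
clock: 16.62
position: [0.5424, -0.018, 0.1206]
ee_rot: [2.221, 2.221, -0.0]
force: [0.2, -1.2, -1.4]
width: 0.251
gripper_force: 50.0
```

Emit:
jog_arm(motion=[[[0, 0, -0.001, 0, 0, 0, 1], [0, 0, -0.0015, 0, 0, 0, 1], [0, 0, -0.0015, 0, 0, 0, 1]]])

```text
clock: 16.87
position: [0.5422, -0.018, 0.1218]
ee_rot: [-2.221, -2.221, 0.001]
force: [0.6, 0.5, -7.2]
width: 0.254
gripper_force: 50.0
```

Emit:
jog_arm(motion=[[[0, 0, -0.0005, 0, 0, 0, 1], [0, 0, -0.001, 0, 0, 0, 1], [0, 0, -0.001, 0, 0, 0, 1]]])

```text
clock: 17.12
position: [0.5421, -0.018, 0.1227]
ee_rot: [-2.221, -2.221, 0.001]
force: [1.6, -0.2, -12.6]
width: 0.258
gripper_force: 50.0
```

Emit:
jog_arm(motion=[[[0, 0, -0.0006, 0, 0, 0, 1], [0, 0, -0.0006, 0, 0, 0, 1], [0, 0, -0.0006, 0, 0, 0, 1], [0, 0, -0.0006, 0, 0, 0, 1], [0, 0, -0.0006, 0, 0, 0, 1], [0, 0, -0.0006, 0, 0, 0, 1], [0, 0, -0.0006, 0, 0, 0, 1]]])

```text
clock: 17.7
position: [0.5421, -0.018, 0.1235]
ee_rot: [-2.221, -2.221, 0.001]
force: [2.3, 0.2, -18.1]
width: 0.252
gripper_force: 50.0
```

Emit:
jog_arm(motion=[[[0, 0, 0, 0, 0, 0, 1], [0, 0, 0, 0, 0, 0, 1], [0, 0, 0, 0, 0, 0, 1], [0, 0, 0, 0, 0, 0, 1], [0, 0, 0, 0, 0, 0, 1], [0, 0, 0, 0, 0, 0, 1], [0, 0, 0, 0, 0, 0, 1], [0, 0, 0, 0, 0, 0, 1]]])

```text
clock: 18.37
position: [0.5421, -0.018, 0.1236]
ee_rot: [-2.221, -2.221, 0.0]
force: [1.1, -1.0, -17.9]
width: 0.254
gripper_force: 50.0
```

The lock held about 16 N for more than a second. Relieving the pull, then releasing.

Emit:
jog_arm(motion=[[[0, 0, 0.001, 0, 0, 0, 1], [0, 0, 0.002, 0, 0, 0, 1], [0, 0, 0.003, 0, 0, 0, 1], [0, 0, 0.004, 0, 0, 0, 1], [0, 0, 0.005, 0, 0, 0, 1], [0, 0, 0.0055, 0, 0, 0, 1], [0, 0, 0.0055, 0, 0, 0, 1]]])

```text
clock: 18.95
position: [0.543, -0.0181, 0.1187]
ee_rot: [2.221, 2.221, 0.002]
force: [-0.1, 0.1, -1.6]
width: 0.257
gripper_force: 50.0
```

Emit:
jog_arm(motion=[[[0, 0, 0, 0, 0, 0, 0.2], [0, 0, 0, 0, 0, 0, -0.2], [0, 0, 0, 0, 0, 0, -0.6], [0, 0, 0, 0, 0, 0, -0.6], [0, 0, 0, 0, 0, 0, -0.6], [0, 0, 0, 0, 0, 0, -0.6], [0, 0, 0, 0, 0, 0, -0.6], [0, 0, 0, 0, 0, 0, -0.6]]])

```text
clock: 19.62
position: [0.5424, -0.018, 0.1182]
ee_rot: [2.221, 2.221, 0.0]
force: [0.2, -0.3, 0.1]
width: 0.776
gripper_force: 0.0
```

Emit:
jog_arm(motion=[[[0, 0, -0.005, 0, 0, 0, -0.6], [0, 0, -0.02, 0, 0, 0, -0.6], [0, 0, -0.035, 0, 0, 0, -0.6], [0, 0, -0.05, 0, 0, 0, -0.6], [0, 0, -0.07, 0, 0, 0, -0.6], [0, 0, -0.09, 0, 0, 0, -0.6], [0, 0, -0.11, 0, 0, 0, -0.6], [0, 0, -0.13, 0, 0, 0, -0.6], [0, 0, -0.13, 0, 0, 0, -0.6], [0, 0, -0.13, 0, 0, 0, -0.6]]])

```text
clock: 20.45
position: [0.5429, -0.018, 0.2494]
ee_rot: [2.221, 2.22, 0.003]
force: [0.9, 0.3, -0.4]
width: 0.801
gripper_force: 0.0
```

Run:
```python
from h import *
im=get_image("scene");w=get_image("wrist");o=observe();print(o["clock"],o["force"])
c=np.zeros((600,800,3),np.uint8)
c[:,:400]=cv2.resize(im[110:230,235:315,::-1],(400,600)); c[:300,400:]=cv2.resize(w[100:220,176:336,::-1],(400,300))
cv2.imwrite("pics/end.png",c)
```

```text
20.55 [ 0.4245 -0.0952  0.1109]
```

View pics/end.png

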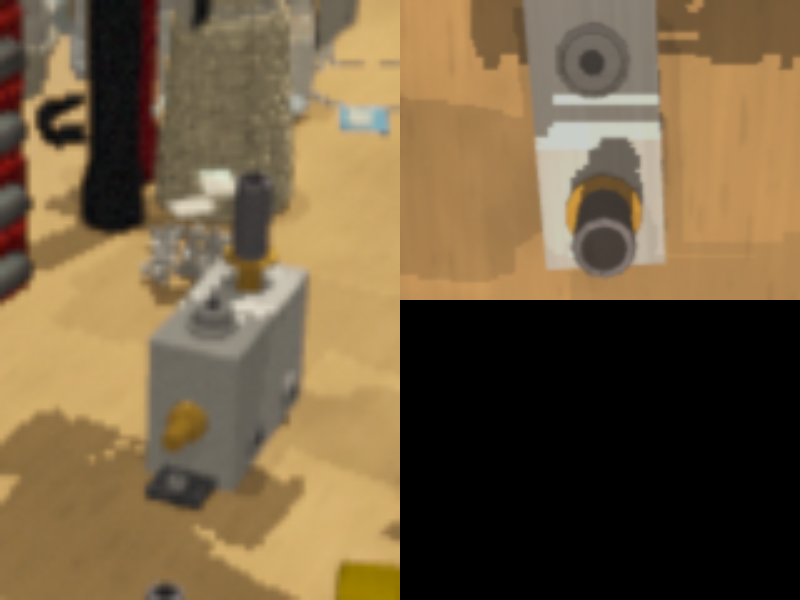

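The plug stands upright in the open port, with its pipe top at crop (254,180) and flange just above the mouth. The gripper is clear of it.

```bash
python3 -c "
from cell import *
print(sign_off())"
```

```text
the job is handed in; nothing more can be done
None
```

The tall plug clicked home in the open port, was pushed home at about 21 N, and held a pull of about 16 N for over a second; it was left locked upright with the gripper clear, and the job was handed in at about 20.6 s.

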